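# Stow the ceramic reactor liner in its gated bay

### The arm

A 6-joint arm with a two-finger parallel gripper is mounted at the origin on the work surface. World frame = base frame: x ahead of the robot, y to its left, z up, the work surface at z = 0. Lengths are in mm, angles in rad, forces in N, time in s.
With the tool pointing down it reaches from about 350 to 775 mm from the base axis. Payload 7.3 kg.
Tool frame: the origin (TCP) lies at the very end of the fingers, on their centre line; the grasp point (between the pads) lies behind it (bot.grip_point_offset is the z of the grasp point in the tool frame, in mm); z points along the fingers, y is the line along which they close (so a half turn about z gives the same grasp; the last joint's range is limited). The gripper opens to 92 mm and grips with 3 to 60 N. Pads are 19 mm wide; open, the fingers measure 130 mm over their backs; the gripper's body (75 mm by 190 mm) begins 47 mm behind the grasp point.
Start: joints at [1.053, 0.342, 1.524, -0, 1.275, -0.146], TCP at [190.716, 489.155, 226.741] pointing down, gripper open.
Joint ranges: [-2.53, 2.53], [-0.77, 2.02], [0.04, 2.7], [-1, 4.14], [0.28, 2.66], [-3.11, 3.11]. Speed limits (rad/s): [2.57, 2.57, 3.14, 3.14, 3.14, 3.14].

### API

Orientations are given as [roll, pitch, yaw] about the fixed x, y, z axes, in that order (R = Rz(yaw) Ry(pitch) Rx(roll)).
In Python, from plant import bot gives the robot as it stands. The module is installed in compiled form; this text tells all that it offers.
- The arm moves only by the shell command python3 -m crank 'ROWS'. ROWS is JSON, a list that holds one entry, the list of rows, each a list of 5 numbers: the opening, from 0 (shut) to 1 (fully open), then the shift along the tool's x, y, z in cm, then the turn about the tool's z in degrees. In form: [[[claw, x, y, z, turn], ...]]. A call has exactly 10 rows; each row is the pose to reach, as a shift and turn from the pose commanded when the call began, along the tool's axes at that moment; what a row does not reach only later rows make up. A row lasts 1/10 s, in which the tool goes at most 50 mm and 8.59 degrees, less where a joint would pass 70% of its speed; a pose out of reach is approached as far as the arm can. A call with a gripper value outside its range is refused whole. The fingers move at their own pace and stop on an object; the grip force is fixed at half the most. Time passes only in rows, so rows that repeat a pose let the fingers close, or fill a call up. It gives the time, the measured TCP pose, the force, the opening and the grip force at its end, in the units of the state.
- bot.get_obs(): the state, without advancing time (a new reading comes with each control period).
- bot.capture(name): name is "scene" or "top" or "wrist"; returns (picture, depth): 400x640x3 uint8, red, green, blue; 400x640 float32, mm along the optical axis (not along the pixel's ray), 0 where there is no reading.
- bot.calibration(name): a dict with "vertical_fov" (degrees; the focal length in pixels is half the picture's height over the tangent of half this angle, whatever the lens; pixels are square), "cx", "cy" (the principal point, pixels), "D" ([k1, k2, p1, p2, k3] as OpenCV has them; the pictures are not rectified), "rvec" (rotation vector, rad) and "tvec" (3), from world to camera coordinates, as OpenCV has them; the wrist camera has in their place "tool_from_camera" (4x4, takes a point from camera to tool coordinates, whose origin is the TCP and whose axes are the flange's). Camera axes: x right, y down, z forward; pixel columns grow to the right and rows downward; lengths in mm; the calibration is good to about 2 mm. A picture is of the moment at which its call begins: read the wrist's pose just before it. calibration takes no time and is no camera call.
- bot.close_job(): hands the job in; it is judged then, once.
The state is a dict: "time": time; "joint_positions": joint angles; "dq": joint speeds; "tau": joint torques, N m; "tool_pos": TCP position; "tcp_rot": TCP orientation; "contact_force": force on the tool from outside, world axes, zero at the start; "moment": the same for the moment, N m; "grip_width": finger opening in mm; "finger_force": force on a finger pad.
Only numpy, scipy, OpenCV 4.12 (cv2) and the standard library are available. Lean on these libraries where they do the work, as an engineer would, in place of code of your own. Each camera call takes 0.05 s, during which the arm holds its last target. There are 200 camera calls.

### The job

Put the fragile white ceramic reactor liner away in its own bay, the narrower of the two gated metal bays: swing that bay's gate out of the way, slide the liner along the bench, without lifting it, until it is fully home against the back of the bay, then swing the gate shut behind it. The ceramic is thin, so handle it very gently: never grip it or press it hard (it cracks above 10 N), and never tip it. Leave the wide bay, its gate and the other equipment alone.

Things in the scene. Friction and masses are not known exactly. Their poses are not given: they have to be found in the camera images.
- liner: Thin white ceramic reactor liner: an open round cup, 76 mm outside diameter, 65 mm tall, 4 mm walls, loose, 0.2 to 0.42 kg, upright on the bench nearer the robot than the bays. Origin: centre of its underside; z up its axis. Slides at roughly 1 to 5 N of sideways push; cracks if robot, bay or gate presses on it with more than 10 N.
- bay: The liner's own, narrower bay: a U of aluminium walls 8 mm thick, 50 mm high, fixed to the bench, no floor. Inside 84 mm wide, 92 mm deep; outside 100 mm wide. Origin: on the bench at the centre of its mouth (front ends of the walls); x points into the bay, y to its left wall. Mouth roughly towards the robot (yaw up to 0.15 rad); left or right of the wide bay.
- home (a point): The place on the bench, 54 mm inside the bay's mouth and midway between its side walls, where the liner's origin lies when the liner touches the back wall. Its axes are those of the bay.
- gate (a joint): Gate of the liner's own bay: steel bar 10 mm thick, 6 to 42 mm above the bench, on a vertical hinge, with an upright post at its free end. rad: 0 = shut across the mouth (a stop), grows as the free end swings out towards the robot; 1.57 = straight out from the left wall; stop at 2.3. Stays where left; about 1 N at the post moves it. Starts ajar, 0.2 to 0.8, in the liner's way.
- gate_hinge (a point): Hinge axis of that gate, at bench level, at the front end of the left wall: x = -6 mm, y = +46 mm in the bay's frame. Its axes are those of the bay.
- gate_post (a point): Centre of the top of the upright post, 14 mm in diameter, at the free end of that gate, 70 mm from the hinge, 52 mm above the bench (it can be pinched or pushed). At gate angle q it is at x = -6 - 70 sin q, y = 46 - 70 cos q mm in the bay's frame.
- wide_bay: The other, wider bay, of the same make: 116 mm wide and 124 mm deep inside, 132 mm wide outside, walls 50 mm high. Origin: on the bench at the centre of its mouth; x points into the bay. Stays empty.
- wide_gate_post (a point): Centre of the top of the post at the free end of the wide bay's gate (100 mm long, hinged likewise on its left wall, also standing ajar), 52 mm above the bench. To be left where it is.
- jar: Bystander: a closed jar, 60 mm in diameter, 110 mm tall, to the left. Origin: centre of its underside.
- wrench: Bystander: a steel wrench 180 mm long lying on the bench to the right. Origin: centre of its underside; x along it.
- flange: Bystander: a round steel reactor flange, 90 mm in diameter, 70 mm tall with its stub, to the left. Origin: centre of its underside.
Not all that is in view belongs to the job. What is shaped like the bay but pink is not meant.

How it is judged:
By the outcome, as a careful person would: the job done as asked, in the order asked, and still so for the second after the job is handed in, with the robot touching nothing.
It also fails if it takes over 72 s, if anything falls off the work surface, if the arm or the gripper's body presses on something with over 40 N, if the wrist force passes 120 N, or if a joint passes its speed limit or range.

## Working session

There is one attempt and no reset: what is moved stays moved. The work goes in short steps, Python scripts to look and compute and a shell command to move; the robot and the scene stay as the last step left them, time stands still between calls to the robot, and variables do not carry over. Pictures are saved under pics/ and viewed, at most 12 in all, crops included, and the job is handed in when it is done.

```bash
mkdir -p pics; cat > h.py <<'E'
import numpy as np, cv2
from plant import bot
from scipy.spatial.transform import Rotation as R
def cal(n):
    c=bot.calibration(n); f=200/np.tan(np.radians(c["vertical_fov"])/2)
    K=np.array([[f,0,c["cx"]],[0,f,c["cy"]],[0,0,1.]]); return c,K,np.array(c["D"],float)
def cam(n,o=None):
    c,K,D=cal(n)
    if n=="wrist":
        T=np.eye(4);T[:3,:3]=R.from_euler('xyz',o["tcp_rot"]).as_matrix();T[:3,3]=o["tool_pos"]
        W=T@np.array(c["tool_from_camera"]); return K,D,W[:3,:3],W[:3,3]
    r=cv2.Rodrigues(np.array(c["rvec"],float))[0]; return K,D,r.T,-r.T@np.array(c["tvec"],float).ravel()
def onplane(n,px,z,o=None):
    K,D,Rm,p=cam(n,o); u=cv2.undistortPoints(np.array(px,float).reshape(-1,1,2),K,D).reshape(-1,2)
    d=np.c_[u,np.ones(len(u))]@Rm.T; return p+d*((z-p[2])/d[:,2])[:,None]
def cloud(n,dep,o=None):
    K,D,Rm,p=cam(n,o); v,u=np.mgrid[0:400,0:640]
    q=cv2.undistortPoints(np.c_[u.ravel(),v.ravel()].astype(float).reshape(-1,1,2),K,D).reshape(-1,2)
    P=(np.c_[q,np.ones(len(q))]*dep.reshape(-1,1))@Rm.T+p; P[dep.ravel()==0]=np.nan; return P.reshape(400,640,3)
def save(n,im): cv2.imwrite("pics/"+n+".png",im[...,::-1])
E
python3 - <<'E'
from h import *
for n in("scene","top"):
    im,d=bot.capture(n); save(n,im); np.savez(n,im=im,d=d); print(n,cam(n)[3],(d>0).mean())
o=bot.get_obs();print(o,bot.grip_point_offset)
E
```

```text
scene [1339.9537042  -104.90088364 1161.81568728] 0.9958515625
top [ 457.78042561    4.15403732 1058.57902778] 0.99582421875
{'time': 0.1, 'joint_positions': array([ 1.05301417e+00,  3.42683077e-01,  1.52491046e+00,  1.10131358e-05,
        1.27538033e+00, -1.46006349e-01]), 'dq': array([ 0.00107192,  0.00033408, -0.003794  , -0.00039127, -0.00019231,
       -0.00044775]), 'tau': array([ 1.68895349e-03, -4.32004917e+01, -2.44696462e+01,  7.20232632e-02,
        5.25958801e-02, -4.47040054e-05]), 'tool_pos': array([190.52036824, 488.83333639, 226.10271351]), 'tcp_rot': array([-3.14022767e+00, -2.11369938e-04,  2.76981349e+00]), 'contact_force': array([-0.4059888 , -0.23356583,  0.28153184]), 'moment': array([ 0.02054459, -0.04018706, -0.00062306]), 'finger_force': 0.0, 'grip_width': 91.48582318213263} -18.8
```

View pics/top.png

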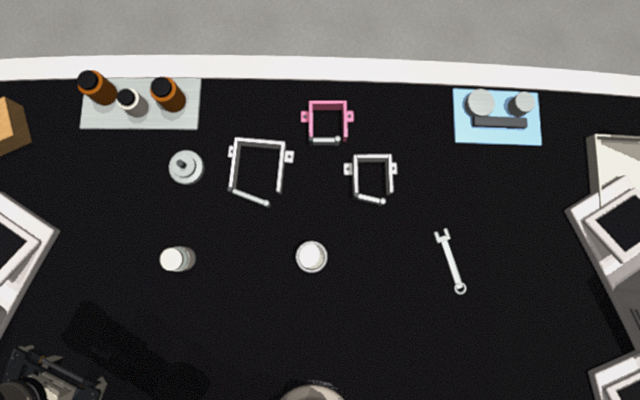

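View pics/scene.png

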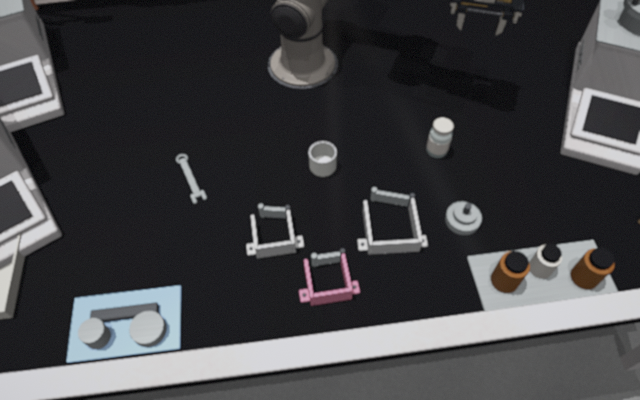

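The top view shows three bay-like shapes. The metal bay at (374,178) is the narrower one with its gate post at (383,201), so it fits. The metal bay at (258,168) is wider, and the one at (328,122) is pink, so neither is meant. The liner is the open white cup at (312,257), and the jar is the closed one at (177,258). I'll measure these and confirm with a crop.

```bash
cat > m.py <<'E'
from h import *
z={n:np.load(n+".npz") for n in("scene","top")}
im=z["top"]["im"]; save("crop",cv2.resize(im[125:285,270:430],None,fx=3.75,fy=3.75,interpolation=cv2.INTER_CUBIC))
for n in z:
    P=cloud(n,z[n]["d"]); im=z[n]["im"].astype(int); sat=im.max(2)-im.min(2)
    c=onplane("top",[[374,178]],50)[0]; l=onplane("top",[[312,257]],65)[0]
    near=lambda c,r:np.hypot(P[...,0]-c[0],P[...,1]-c[1])<r
    b=near((450,4),30)&(P[...,2]<20); print(n,"bay approx",c.round(),"liner approx",l.round(),"bench z",np.nanmedian(P[380:,:,2] if n=="top" else P[100:140,300:400,2]))
    m=near(l,60)&(P[...,2]>50); Q=P[m]; (cx,cy),r=cv2.minEnclosingCircle(Q[:,:2].astype(np.float32)); print(" liner",cx,cy,r,np.percentile(Q[:,2],[50,95]))
    m=near(c,100)&(P[...,2]>38)&(sat<60); Q=P[m]
    H=np.full((110,110),'.');
    print(" bay pts",len(Q),np.percentile(Q[:,2],[5,50,95]),Q[:,:2].min(0),Q[:,:2].max(0))
    for q in Q: H[int((c[0]+110-q[0])/5),int((c[1]+110-q[1])/5)]='#' if q[2]>46 else '+'
    print("\n".join("".join(r[:44]) for r in H[:44]))
    print(c)
E
python3 m.py
```

```text
scene bay approx [ 643. -152.   50.] liner approx [437.   7.  65.] bench z -0.6893175116772454
 liner 440.9559020996094 9.180529594421387 39.57835006713867 [60.18172678 66.58410637]
 bay pts 539 [39.45068947 47.97791103 52.84629879] [ 578.43900114 -200.26787571] [711.21352378 -98.04890412]
............................................
............................................
............................................
............................................
............................................
............................................
............................................
............................................
..............+....+.#+++++++#+.............
...........++++++++++++++++++++.............
...........##################+##............
...........###.+......+......#+#............
...........#+................+##............
...........##................+##............
...........##................###............
...........+#................###............
...........##................###............
...........##................##+............
[... 2827 characters left out ...]
..........................
...........+#++++++.........................
...........##++++++++++.....................
.............++++++++++#+##.................
....................+++++###................
........................++##................
..........................#.................
............................................
............................................
............................................
............................................
............................................
............................................
............................................
............................................
[ 642.89835326 -151.59956671   50.        ]
```

View pics/crop.png

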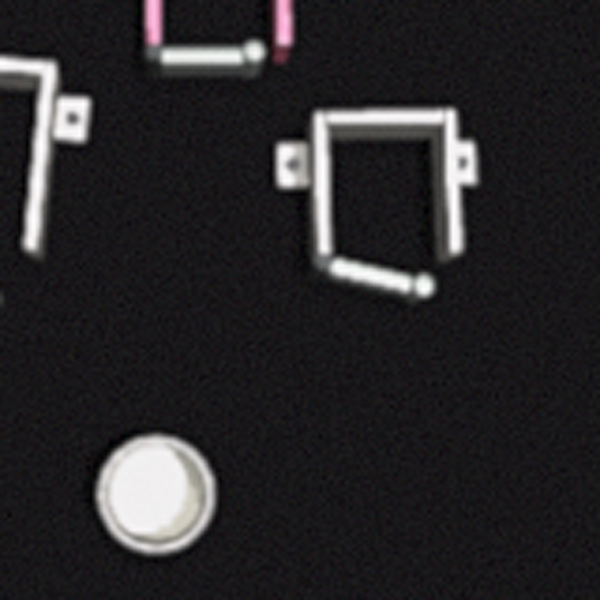

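The crop confirms it: the narrow metal bay has its hinge at the lower left (crop 325,262) and its post at (424,287). The pink bay is separate, and the liner is at crop (157,492). Next I'll fit the bay frame.

```bash
cat > m2.py <<'E'
from h import *
for n in("scene","top"):
    z=np.load(n+".npz"); P=cloud(n,z["d"]); im=z["im"].astype(int); sat=im.max(2)-im.min(2)
    m=(np.hypot(P[...,0]-643,P[...,1]+152)<100)&(P[...,2]>42)&(sat<60)&(im.max(2)>110); Q=P[m][:,:2]
    out=[]
    for s in (1,-1):
        W=Q[(np.abs(Q[:,1]+150-s*45)<16)&(Q[:,0]>612)&(Q[:,0]<685)]
        k=np.polyfit(W[:,0],W[:,1],1); out.append(k); E=Q[(np.abs(Q[:,1]+150-s*45)<12)]; print(n,s,"slope",k[0],"y@650",np.polyval(k,650),"xmin/max",E[:,0].min(),E[:,0].max())
    B=Q[(Q[:,0]>692)&(np.abs(Q[:,1]+150)<35)]; k=np.polyfit(B[:,1],B[:,0],1); print(" back slope",k[0],"x@-150",np.polyval(k,-150))
    m=(np.hypot(P[...,0]-583,P[...,1]+170)<22)&(P[...,2]>46)&(im.max(2)>110); print(" post",P[m].mean(0),m.sum())
    print(" wide",)
E
python3 m2.py; python3 - <<'E'
import sys; sys.path.insert(0,'.')
from h import *
# pixel rays, top view
print(onplane("top",[[270+324/3.75,125+262/3.75],[270+424/3.75,125+286/3.75],[270+456/3.75,125+252/3.75],[270+319/3.75,125+113/3.75],[270+450/3.75,125+112/3.75]],50).round(1))
E
```

```text
scene 1 slope 0.038690018949113406 y@650 -103.59613319052083 xmin/max 594.552977138309 706.469135037428
scene -1 slope 0.03165194862879889 y@650 -195.35936127862243 xmin/max 609.7211566053637 710.0016494344231
 back slope -0.03409026605061034 x@-150 704.3030664530987
 post [ 586.38864177 -172.42574841   50.68174704] 24
 wide
top 1 slope 0.026051846711275507 y@650 -101.59935260104746 xmin/max 592.7889954009489 704.0563862226946
top -1 slope 0.03237518703767789 y@650 -193.67618677914786 xmin/max 609.2045472756439 705.7177933391048
 back slope -0.026238816106201338 x@-150 700.5567040458619
 post [ 584.19791391 -171.52157663   52.04579632] 24
 wide
[[ 597.6 -105.5   50. ]
 [ 582.1 -175.1   50. ]
 [ 606.2 -197.7   50. ]
 [ 703.  -101.8   50. ]
 [ 705.9 -194.5   50. ]]
```

```bash
python3 -m crank '[[[0,-3.2,-2.2,-0.5,-2.3],[0,-6.4,-4.4,-1,-4.6],[0,-9.6,-6.6,-1,-6.9],[0,-12.8,-8.8,-1,-9.2],[0,-16,-11,-1,-11.5],[0,-19.2,-13.2,-1,-13.8],[0,-22.4,-15.4,-1,-16.1],[0,-25.6,-17.6,-1,-18.4],[0,-28.8,-19.8,-1,-20.7],[0,-32,-22,-1,-23]]]'
cat > b.py <<'E'
from h import *
O=np.array([606.,-149.9]);A=0.031
def tobay(p):
    d=np.array(p)[...,:2]-O; return np.stack([d[...,0]*np.cos(A)+d[...,1]*np.sin(A),-d[...,0]*np.sin(A)+d[...,1]*np.cos(A)],-1)
def st():
    o=bot.get_obs(); print("t",round(o["time"],2),"pos",o["tool_pos"].round(1),"bay",tobay(o["tool_pos"]).round(1),"yaw-pi-A",round((o["tcp_rot"][2]-np.pi-A+np.pi)%(2*np.pi)-np.pi,4),"F",o["contact_force"].round(2),"w",round(o["grip_width"],1)); return o
if __name__=="__main__": st()
E
python3 b.py
```

```text
time: 1.1
tool_pos: [409.4, 166.4, 236.6]
tcp_rot: [3.142, -0.0, -3.11]
contact_force: [0.1, 0.6, -0.4]
grip_width: 16.6
finger_force: 0.0
t 1.1 pos [409.4 166.4 236.6] bay [-186.7  322.3] yaw-pi-A 0.0002 F [ 0.1   0.59 -0.43] w 16.6
```

```bash
python3 -m crank '[[[0,-2,-3.2,0,0],[0,-4,-6.5,0,0],[0,-6,-9.8,0,0],[0,-8,-13,0,0],[0,-10.2,-16.2,0,0],[0,-12.4,-19.5,0,0],[0,-14.6,-22.8,0,0],[0,-16.6,-26,0,0],[0,-18.6,-29.2,0,0],[0,-20.6,-32.2,0,0]]]'
python3 - <<'E'
from b import *
o=st(); im,d=bot.capture("wrist"); save("w1",im); np.savez("w1",im=im,d=d); print(cam("wrist",o)[3])
P=cloud("wrist",d,o); P=P.reshape(-1,3); P=P[np.isfinite(P[:,0])]; Q=P[(P[:,2]>44)&(P[:,2]<58)]; b=tobay(Q)
for s in(1,-1):
    W=b[(abs(b[:,1]-s*46)<9)&(b[:,0]>8)&(b[:,0]<80)]; 
    if len(W): print(s,len(W),np.polyfit(W[:,0],W[:,1],1),np.percentile(W[:,1],[2,98]))
W=b[(abs(b[:,1])<35)&(b[:,0]>85)]; print("back",len(W),np.percentile(W[:,0],[2,98]) if len(W) else 0)
W=b[(abs(b[:,0]+22)<12)&(abs(b[:,1]+22)<12)]; print("post",W.mean(0),len(W))
E
```

```text
time: 2.1
tool_pos: [624.8, -149.4, 236.1]
tcp_rot: [3.141, -0.001, -3.112]
contact_force: [-0.4, 0.2, 0.4]
grip_width: 0.2
finger_force: 0.0
t 2.1 pos [ 624.8 -149.4  236.1] bay [18.8 -0. ] yaw-pi-A -0.0018 F [-0.41  0.24  0.36] w 0.2
[ 550.11552427 -152.69617581  394.12234504]
1 404 [1.27487826e-03 4.20974148e+01] [38.47946713 46.31510992]
-1 405 [ 2.44816204e-03 -4.90630445e+01] [-53.17006201 -45.2869464 ]
back 9 [91.2937553  92.21535094]
post [-23.67588744 -25.19406179] 117
```

View pics/w1.png

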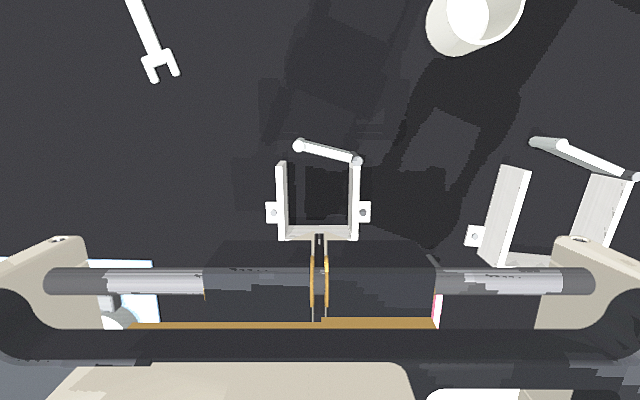

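The wrist view shows the narrow bay at columns 278–357, its post at (298,145), its hinge at (355,160) and the liner at upper right. It puts the bay about 3 mm off the top camera's estimate, so I'll check where the fingertips should project.

```bash
python3 - <<'E'
from b import *
c,K,D=cal("wrist"); T=np.linalg.inv(np.array(c["tool_from_camera"])); print(T.round(3))
for p in([0,0,0],[0,0,-19],[0,0,-40],[9.5,0,0]):
    q=cv2.projectPoints(np.array([p],float),cv2.Rodrigues(T[:3,:3])[0],T[:3,3],K,D)[0]; print(p,q.ravel().round(1))
z=np.load("w1.npz"); save("w1c",cv2.resize(z["im"][220:340,260:380],None,fx=5,fy=5,interpolation=cv2.INTER_NEAREST))
P=cloud("wrist",z["d"],bot.get_obs()); print([P[r,[305,309,313,317,320,323,327,331,335]].round(0).tolist() for r in(240,270)])
E
```

```text
[[ 0.00000e+00  1.00000e+00  1.00000e-03  1.26500e+00]
 [-9.61000e-01  0.00000e+00 -2.76000e-01  2.84530e+01]
 [-2.76000e-01 -1.00000e-03  9.61000e-01  1.72521e+02]
 [ 0.00000e+00  0.00000e+00  0.00000e+00  1.00000e+00]]
[0, 0, 0] [320.9 249.3]
[0, 0, -19] [321.2 265.1]
[0, 0, -40] [321.5 287.6]
[9.5, 0, 0] [321.  234.2]
[[[590.0, -160.0, 306.0], [590.0, -159.0, 307.0], [615.0, -159.0, 248.0], [617.0, -157.0, 245.0], [617.0, -155.0, 245.0], [617.0, -153.0, 245.0], [590.0, -153.0, 306.0], [590.0, -152.0, 306.0], [590.0, -151.0, 306.0]], [[591.0, -160.0, 324.0], [591.0, -159.0, 323.0], [596.0, -158.0, 315.0], [596.0, -156.0, 315.0], [596.0, -156.0, 315.0], [595.0, -155.0, 315.0], [593.0, -154.0, 319.0], [591.0, -153.0, 324.0], [591.0, -152.0, 324.0]]]
```

View pics/w1c.png

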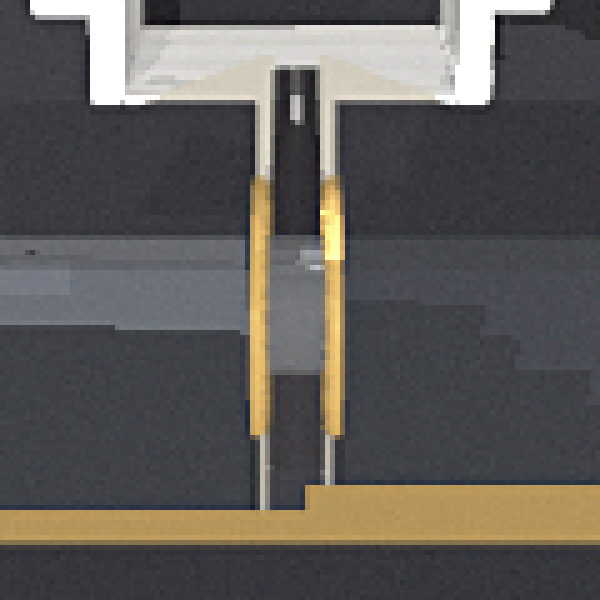

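```bash
sed -i 's/-149.9/-151.9/' b.py; python3 -m crank '[[[0,0,-0.2,4,0],[0,0,-0.2,8,0],[0,0,-0.2,12,0],[0,0,-0.2,16,0],[0,0,-0.2,19,0],[0,0,-0.2,21,0],[0,0.8,-0.2,21,0],[0,1.6,-0.2,21,0],[0,2.4,-0.2,21,0],[0,3.2,-0.2,21,0]]]'; python3 b.py
```

```text
time: 3.15
tool_pos: [593.2, -151.2, 28.7]
tcp_rot: [-3.14, 0.004, -3.112]
contact_force: [2.9, -1.6, 0.9]
grip_width: 0.3
finger_force: 1.2
t 3.15 pos [ 593.2 -151.2   28.7] bay [-12.8   1.1] yaw-pi-A -0.0015 F [ 2.85 -1.58  0.95] w 0.3
```

```bash
python3 -m crank '[[[0,0.7,0,0,0],[0,1.4,0,0,0],[0,2.1,0,0,0],[0,2.8,0,0,0],[0,3.4,0.2,0,0],[0,4,0.6,0,0],[0,4.4,1.2,0,0],[0,4.7,1.8,0,0],[0,4.8,2.4,0,0],[0,4.8,3,0,0]]]'; python3 b.py;  python3 -m crank '[[[0,0,0.6,0,0],[0,0,1.2,0,0],[0,0,1.8,0,0],[0,0,2.4,0,0],[0,0,3,0,0],[0,0,3.4,0,0],[0,0,3.7,0,0],[0,0,3.7,0,0],[0,0,3,-1,0],[0,0,3,-3,0]]]'; python3 b.py
```

```text
time: 4.15
tool_pos: [543.4, -121.6, 26.8]
tcp_rot: [-3.142, -0.0, -3.112]
contact_force: [-0.3, -2.1, 1.8]
grip_width: 0.4
finger_force: 0.8
t 4.15 pos [ 543.4 -121.6   26.8] bay [-61.6  32.2] yaw-pi-A -0.001 F [-0.25 -2.15  1.8 ] w 0.4
time: 5.15
tool_pos: [541.6, -92.3, 55.8]
tcp_rot: [3.14, -0.003, -3.113]
contact_force: [0.6, 0.0, 0.4]
grip_width: 0.0
finger_force: 0.0
t 5.15 pos [541.6 -92.3  55.8] bay [-62.6  61.6] yaw-pi-A -0.0023 F [0.56 0.02 0.4 ] w 0.0
```

```bash
python3 -m crank '[[[0.35,0,0,-4,0],[0.35,0,0,-8,0],[0.35,1,1.5,-9,0],[0.35,2,3,-9,0],[0.35,3,5,-9,0],[0.35,4,7,-9,0],[0.35,5,8.5,-9,0],[0.35,6,10,-9,0],[0.35,6,10.5,-9,0],[0.35,6,10.5,-9,0]]]'
cat > l.py <<'E'
from b import *
import sys
o=st(); im,d=bot.capture("wrist"); save(sys.argv[1],im); P=cloud("wrist",d,o).reshape(-1,3); P=P[np.isfinite(P[:,0])]
g=tobay(P)
def circ(m):
    q=P[m][:,:2].astype(np.float64); 
    A_=np.c_[2*q,np.ones(len(q))]; s=np.linalg.lstsq(A_,(q**2).sum(1),rcond=None)[0]; return s[:2],np.sqrt(s[2]+s[0]**2+s[1]**2),len(q)
L=np.array([440.,9.5]) if len(sys.argv)<4 else np.array([float(sys.argv[2]),float(sys.argv[3])])
for _ in range(4):
    m=(abs(P[:,2]-65)<4)&(abs(np.hypot(*(P[:,:2]-L).T)-36)<8); L,r,n=circ(m)
print("liner",L.round(1),"bay",tobay(L).round(1),"r",r.round(1),n)
m=(P[:,2]>48)&(P[:,2]<56)&(np.hypot(g[:,0]+66,g[:,1]-80)<25); print("post",g[m].mean(0),m.sum())
for s in(1,-1):
    W=g[(abs(P[:,2]-50)<4)&(abs(g[:,1]-s*46)<9)&(g[:,0]>8)&(g[:,0]<80)]
    if len(W)>20: print(s,len(W),np.polyfit(W[:,0],W[:,1],1))
E
python3 l.py w2
```

```text
time: 6.15
tool_pos: [479.9, 11.5, 147.0]
tcp_rot: [-3.142, 0.001, -3.111]
contact_force: [0.1, -0.0, -0.5]
grip_width: 32.0
finger_force: 0.0
t 6.15 pos [479.9  11.5 147. ] bay [-121.   167.3] yaw-pi-A -0.0003 F [ 0.06 -0.04 -0.51] w 32.0
liner [438.2   6. ] bay [-162.8  163.1] r 35.5 1449
post [nan nan] 0
-1 56 [  0.15139903 -46.80091256]l.py:12: RuntimeWarning: Mean of empty slice.
  m=(P[:,2]>48)&(P[:,2]<56)&(np.hypot(g[:,0]+66,g[:,1]-80)<25); print("post",g[m].mean(0),m.sum())
  ret = um.true_divide(
```

View pics/w2.png

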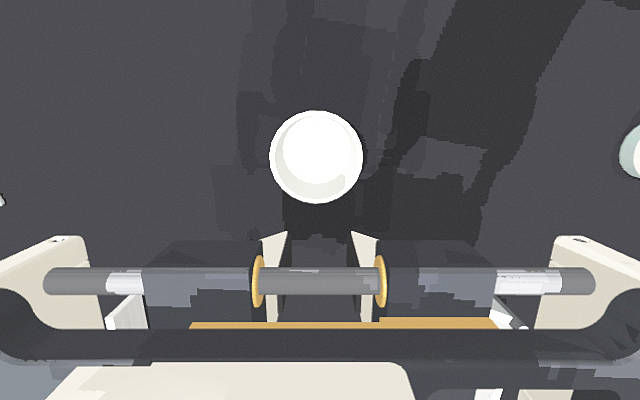

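The liner sits at (316,157) in the wrist view. The fingers flare to about 38 mm over their backs when shut, which still fits inside the 68 mm cup. So I'll tow the liner from inside with shut fingers, without gripping it.

```bash
python3 -m crank '[[[0,1,0,0,0],[0,2,0,0,0],[0,3,-0.1,0,0],[0,4.1,-0.2,0,0],[0,4.1,-0.2,0,0],[0,4.1,-0.2,0,0],[0,4.1,-0.2,2,0],[0,4.1,-0.2,4,0],[0,4.1,-0.2,6,0],[0,4.1,-0.2,6,0]]]'; python3 b.py
```

```text
time: 7.2
tool_pos: [437.6, 7.9, 84.9]
tcp_rot: [3.141, -0.004, -3.112]
contact_force: [-0.4, 0.1, 0.3]
grip_width: 0.4
finger_force: 0.0
t 7.2 pos [437.6   7.9  84.9] bay [-163.4  165. ] yaw-pi-A -0.0014 F [-0.41  0.06  0.26] w 0.4
```

```bash
python3 l.py w3 438 7.5 2>/dev/null
```

```text
t 7.2 pos [437.6   7.9  84.9] bay [-163.4  165. ] yaw-pi-A -0.0014 F [-0.41  0.06  0.26] w 0.4
liner [437.3   6.1] bay [-163.7  163.2] r 35.3 1191
post [nan nan] 0
```

View pics/w3.png

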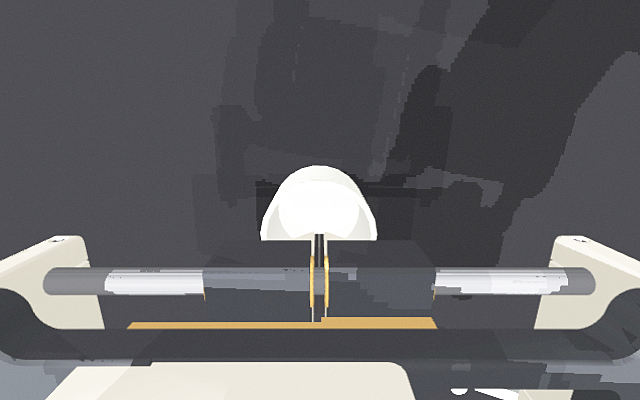

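```bash
python3 -m crank '[[[0,0,0,2,0],[0,0,0,4,0],[0,0,0,6,0],[0,0,0,7,0],[0,0,0,7.1,0],[0,0,-0.4,7.1,0],[0,0,-0.8,7.1,0],[0,0,-1,7.1,0],[0,0,-1.2,7.1,0],[0,0,-1.4,7.1,0]]]'; python3 b.py;python3 -m crank '[[[0,0,-0.2,0,0],[0,0,-0.4,0,0],[0,0,-0.7,0,0],[0,0,-1.0,0,0],[0,0,-1.4,0,0],[0,0,-1.8,0,0],[0,0,-2.2,0,0],[0,0,-2.6,0,0],[0,0,-3,0,0],[0,0,-3.4,0,0]]]'; python3 b.py
```

```text
time: 8.25
tool_pos: [439.3, -6.4, 16.0]
tcp_rot: [3.141, 0.001, -3.112]
contact_force: [0.2, 1.0, 1.0]
grip_width: 0.6
finger_force: 0.8
t 8.25 pos [439.3  -6.4  16. ] bay [-162.1  150.6] yaw-pi-A -0.0017 F [0.19 1.02 1.02] w 0.6
time: 9.25
tool_pos: [440.1, -40.6, 15.7]
tcp_rot: [3.141, 0.0, -3.112]
contact_force: [0.1, 2.5, 1.2]
grip_width: 0.5
finger_force: 1.3
t 9.25 pos [440.1 -40.6  15.7] bay [-162.4  116.4] yaw-pi-A -0.0014 F [0.07 2.55 1.18] w 0.5
```

```bash
python3 -m crank '[[[0,0,-0.5,0,0],[0,0,-1,0,0],[0,0,-1.5,0,0],[0,0,-2,0,0],[0,0,-2.5,0,0],[0,0,-3,0,0],[0,0,-3.5,0,0],[0,0,-4,0,0],[0,0,-4.5,0,0],[0,0,-5,0,0]]]'; python3 b.py;python3 -m crank '[[[0,0,-0.5,0,0],[0,0,-1,0,0],[0,0,-1.5,0,0],[0,0,-2,0,0],[0,0,-2.5,0,0],[0,0,-3,0,0],[0,0,-3.5,0,0],[0,0,-4,0,0],[0,0,-4.5,0,0],[0,0,-5,0,0]]]'; python3 b.py;python3 -m crank '[[[0,0,-0.5,0,0],[0,0,-1,0,0],[0,0,-1.5,0,0],[0,0,-2,0,0],[0,0,-2.4,0,0],[0,0,-2.7,0,0],[0,0,-2.9,0,0],[0,0,-3,0,0],[0,0,-3,0,0],[0,0,-2.8,0,0]]]'; python3 b.py
```

```text
time: 10.25
tool_pos: [441.6, -90.6, 15.7]
tcp_rot: [3.141, 0.0, -3.112]
contact_force: [-0.0, 2.9, 1.8]
grip_width: 0.4
finger_force: 1.3
t 10.25 pos [441.6 -90.6  15.7] bay [-162.4   66.4] yaw-pi-A -0.0014 F [-0.02  2.86  1.84] w 0.4
time: 11.25
tool_pos: [443.1, -140.6, 15.7]
tcp_rot: [3.141, -0.0, -3.112]
contact_force: [0.2, 2.8, 0.8]
grip_width: 0.7
finger_force: 1.3
t 11.25 pos [ 443.1 -140.6   15.7] bay [-162.5   16.4] yaw-pi-A -0.0014 F [0.22 2.82 0.82] w 0.7
time: 12.25
tool_pos: [444.0, -168.3, 15.7]
tcp_rot: [-3.141, 0.0, -3.112]
contact_force: [-0.1, 1.2, 0.5]
grip_width: 0.4
finger_force: 0.8
t 12.25 pos [ 444.  -168.3   15.7] bay [-162.5  -11.3] yaw-pi-A -0.0015 F [-0.12  1.23  0.55] w 0.4
```

```bash
python3 -m crank '[[[0,0,0.6,0,0],[0,0,1.1,0,0],[0,-0.4,1.1,0,0],[0,-0.8,1.1,0,0],[0,-1.2,1.1,0,0],[0,-1.5,1.1,0,0],[0,-1.8,1.1,0,0],[0,-2.1,1.1,0,0],[0,-2.5,1.1,0,0],[0,-2.9,1.1,0,0]]]'; python3 b.py;python3 -m crank '[[[0,-0.5,0,0,0],[0,-1,0,0,0],[0,-1.5,0,0,0],[0,-2,0,0,0],[0,-2.5,0,0,0],[0,-3,0,0,0],[0,-3.5,0,0,0],[0,-4,0,0,0],[0,-4.5,0,0,0],[0,-5,0,0,0]]]'; python3 b.py;python3 -m crank '[[[0,-0.5,0,0,0],[0,-1,0,0,0],[0,-1.5,0,0,0],[0,-2,0,0,0],[0,-2.5,0,0,0],[0,-3,0,0,0],[0,-3.4,0,0,0],[0,-3.7,0,0,0],[0,-3.9,0,0,0],[0,-4,0,0,0]]]'; python3 b.py
python3 - <<'E'
from b import *
for n in("scene","top"):
    im,d=bot.capture(n); np.savez(n+"2",im=im,d=d); P=cloud(n,d).reshape(-1,3); P=P[np.isfinite(P[:,0])]; g=tobay(P)
    for s in(1,-1):
        W=g[(abs(P[:,2]-50)<5)&(abs(g[:,1]-s*46)<11)&(g[:,0]>8)&(g[:,0]<80)]
        if len(W)>20: print(n,s,len(W),np.polyfit(W[:,0],W[:,1],1))
    for lo,hi in((15,62),):
        W=g[(P[:,2]>lo)&(P[:,2]<hi)&(abs(g[:,0]+60)<45)&(abs(g[:,1])<55)]; print(n,"liner extents",np.percentile(W,[1,99],axis=0),len(W))
    if n=="scene": save("s2",cv2.resize(im[130:290,200:440],None,fx=3.2,fy=3.2,interpolation=cv2.INTER_CUBIC))
E
```

```text
time: 13.25
tool_pos: [472.7, -156.3, 15.6]
tcp_rot: [3.141, -0.0, -3.112]
contact_force: [-1.8, 0.1, 0.6]
grip_width: 0.3
finger_force: 0.9
t 13.25 pos [ 472.7 -156.3   15.6] bay [-133.3   -0.3] yaw-pi-A -0.0015 F [-1.79  0.12  0.62] w 0.3
time: 14.25
tool_pos: [522.9, -154.8, 15.7]
tcp_rot: [3.142, -0.0, -3.112]
contact_force: [-3.0, -1.1, -0.7]
grip_width: 0.4
finger_force: 0.8
t 14.25 pos [ 522.9 -154.8   15.7] bay [-83.1  -0.3] yaw-pi-A -0.0013 F [-2.95 -1.06 -0.68] w 0.4
time: 15.25
tool_pos: [562.6, -153.6, 15.7]
tcp_rot: [3.142, -0.0, -3.112]
contact_force: [-1.6, 0.6, -0.2]
grip_width: 0.6
finger_force: 0.8
t 15.25 pos [ 562.6 -153.6   15.7] bay [-43.4  -0.4] yaw-pi-A -0.0013 F [-1.61  0.58 -0.16] w 0.6
scene 1 72 [5.13992333e-03 4.67017555e+01]
scene -1 81 [ 3.88350714e-04 -4.49223746e+01]
scene liner extents [[-56.05549296 -35.14987453]
 [-19.28443239  37.35334717]] 238
top 1 83 [-9.50802674e-03  4.91429257e+01]
top liner extents [[-81.52045646 -26.98054062]
 [-18.9089686   51.64247982]] 5
```

View pics/s2.png

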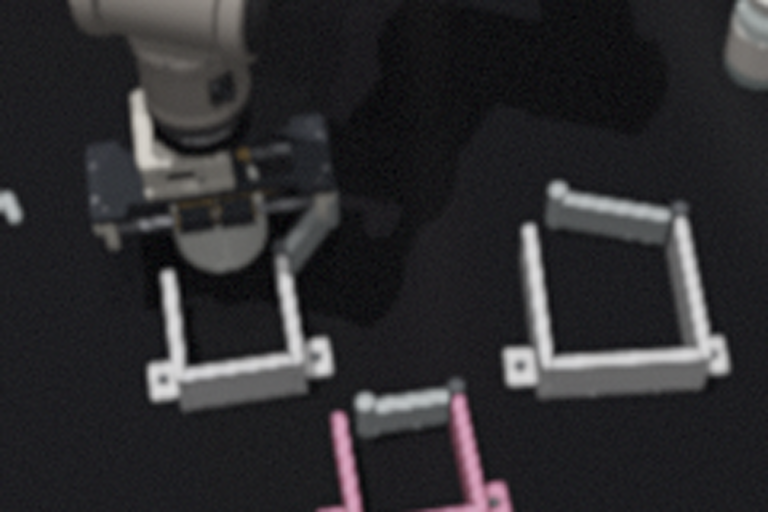

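```bash
python3 -m crank '[[[0,-0.3,0,0,0],[0,-0.7,0,0,0],[0,-1.1,0,0,0],[0,-1.5,0,0,0],[0,-1.9,0,0,0],[0,-2.3,0,0,0],[0,-2.7,0,0,0],[0,-3.1,0,0,0],[0,-3.5,0,0,0],[0,-4,0,0,0]]]'; python3 b.py;python3 -m crank '[[[0,-0.5,0,0,0],[0,-1,0,0,0],[0,-1.5,0,0,0],[0,-2,0,0,0],[0,-2.5,0,0,0],[0,-3,0,0,0],[0,-3.5,0,0,0],[0,-4,0,0,0],[0,-4.5,0,0,0],[0,-5,0,0,0]]]'; python3 b.py
```

```text
time: 16.35
tool_pos: [602.7, -152.4, 15.7]
tcp_rot: [3.141, -0.0, -3.112]
contact_force: [-0.8, -0.6, -0.9]
grip_width: 0.0
finger_force: 0.7
t 16.35 pos [ 602.7 -152.4   15.7] bay [-3.3 -0.4] yaw-pi-A -0.0014 F [-0.8  -0.61 -0.88] w 0.0
time: 17.35
tool_pos: [652.9, -151.0, 15.7]
tcp_rot: [3.141, 0.0, -3.112]
contact_force: [-1.7, -0.6, 0.7]
grip_width: 0.8
finger_force: 0.8
t 17.35 pos [ 652.9 -151.    15.7] bay [46.9 -0.5] yaw-pi-A -0.0014 F [-1.69 -0.59  0.71] w 0.8
```

```bash
python3 -m crank '[[[0,-0.4,0,0,0],[0,-0.7,0,0,0],[0,-1,0,0,0],[0,-1.2,0,0,0],[0,-1.4,0,0,0],[0,-1.5,0,0,0],[0,-1.6,0,0,0],[0,-1.7,0,0,0],[0,-1.8,0,0,0],[0,-1.9,0,0,0]]]'; python3 b.py
```

```text
time: 18.35
tool_pos: [671.5, -150.4, 15.7]
tcp_rot: [3.142, 0.0, -3.112]
contact_force: [-1.2, -0.9, -0.1]
grip_width: 0.3
finger_force: 0.8
t 18.35 pos [ 671.5 -150.4   15.7] bay [65.5 -0.6] yaw-pi-A -0.0014 F [-1.18 -0.93 -0.1 ] w 0.3
```

```bash
python3 -m crank '[[[0,-0.05,0,0,0],[0,-0.1,0,0,0],[0,-0.15,0,0,0],[0,-0.2,0,0,0],[0,-0.25,0,0,0],[0,-0.3,0,0,0],[0,-0.3,0,0,0],[0,-0.3,0,0,0],[0,-0.3,0,0,0],[0,-0.3,0,0,0]]]'; python3 b.py;python3 -m crank '[[[0,-0.05,0,0,0],[0,-0.1,0,0,0],[0,-0.12,0,0,0],[0,-0.15,0,0,0],[0,-0.15,0,0,0],[0,-0.15,0,0,0],[0,-0.15,0,0,0],[0,-0.15,0,0,0],[0,-0.15,0,0,0],[0,-0.15,0,0,0]]]'; python3 b.py
```

```text
time: 19.35
tool_pos: [674.6, -150.3, 15.7]
tcp_rot: [3.142, 0.0, -3.112]
contact_force: [-0.8, -0.0, -0.8]
grip_width: 0.6
finger_force: 0.4
t 19.35 pos [ 674.6 -150.3   15.7] bay [68.6 -0.6] yaw-pi-A -0.0014 F [-0.79 -0.01 -0.84] w 0.6
time: 20.35
tool_pos: [676.0, -150.3, 15.7]
tcp_rot: [3.142, 0.0, -3.112]
contact_force: [-0.7, 0.8, 0.8]
grip_width: 0.7
finger_force: 0.8
t 20.35 pos [ 676.  -150.3   15.7] bay [70.  -0.6] yaw-pi-A -0.0014 F [-0.67  0.79  0.8 ] w 0.7
```

```bash
python3 -m crank '[[[0,-0.01,0,0,0],[0,-0.02,0,0,0],[0,-0.03,0,0,0],[0,-0.04,0,0,0],[0,-0.05,0,0,0],[0,-0.06,0,0,0],[0,-0.07,0,0,0],[0,-0.08,0,0,0],[0,-0.09,0,0,0],[0,-0.1,0,0,0]]]'; python3 b.py;python3 -m crank '[[[0,-0.01,0,0,0],[0,-0.02,0,0,0],[0,-0.03,0,0,0],[0,-0.04,0,0,0],[0,-0.05,0,0,0],[0,-0.06,0,0,0],[0,-0.07,0,0,0],[0,-0.08,0,0,0],[0,-0.09,0,0,0],[0,-0.1,0,0,0]]]'; python3 b.py
```

```text
time: 21.35
tool_pos: [677.0, -150.2, 15.7]
tcp_rot: [3.142, 0.0, -3.112]
contact_force: [-2.0, -0.1, 1.8]
grip_width: 0.4
finger_force: 0.9
t 21.35 pos [ 677.  -150.2   15.7] bay [71.  -0.5] yaw-pi-A -0.0014 F [-1.96 -0.06  1.8 ] w 0.4
time: 22.35
tool_pos: [678.0, -150.2, 15.7]
tcp_rot: [3.141, -0.0, -3.112]
contact_force: [-2.3, -0.5, 1.0]
grip_width: 0.3
finger_force: 1.1
t 22.35 pos [ 678.  -150.2   15.7] bay [72.  -0.5] yaw-pi-A -0.0014 F [-2.29 -0.52  0.97] w 0.3
```

```bash
python3 -m crank '[[[0,-0.01,0,0,0],[0,-0.02,0,0,0],[0,-0.03,0,0,0],[0,-0.04,0,0,0],[0,-0.05,0,0,0],[0,-0.06,0,0,0],[0,-0.07,0,0,0],[0,-0.08,0,0,0],[0,-0.09,0,0,0],[0,-0.1,0,0,0]]]'; python3 b.py
python3 - <<'E'
from b import *
im,d=bot.capture("scene"); save("s3",cv2.resize(im[200:270,240:310],None,fx=8,fy=8,interpolation=cv2.INTER_CUBIC))
P=cloud("scene",d).reshape(-1,3); P=P[np.isfinite(P[:,0])]; g=tobay(P)
W=g[(P[:,2]>54)&(P[:,2]<66)&(abs(g[:,1])<15)&(g[:,0]>40)&(g[:,0]<110)]; print(np.percentile(W[:,0],[50,90,99]),len(W))
W=g[(abs(P[:,2]-50)<2.5)&(abs(g[:,1])<35)&(g[:,0]>80)]; print("back",np.percentile(W[:,0],[2,50,98]))
E
```

```text
time: 23.35
tool_pos: [678.3, -150.2, 15.6]
tcp_rot: [3.141, -0.002, -3.112]
contact_force: [-6.4, -0.2, 3.7]
grip_width: 0.7
finger_force: 3.2
t 23.35 pos [ 678.3 -150.2   15.6] bay [72.3 -0.6] yaw-pi-A -0.0014 F [-6.44 -0.17  3.74] w 0.7
[92.69990522 94.05689999 94.41417477] 15
back [ 89.64326924  98.3094708  103.22070446]
```

View pics/s3.png

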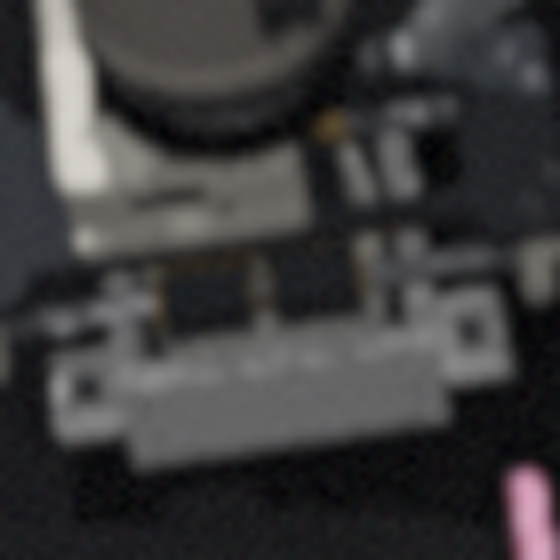

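The tow stalled at TCP bay x = 72.3 mm with 6.4 N, where I expected contact (72.7 mm), so the liner is against the back wall. Now I'll back off and lift out.

```bash
python3 -m crank '[[[0,0.2,0,0,0],[0,0.6,0,0,0],[0,1.1,0,0,0],[0,1.7,0,0,0],[0,1.8,0,-1,0],[0,1.8,0,-3,0],[0,1.8,0,-6,0],[0,1.8,0,-9,0],[0,1.8,0,-12,0],[0,1.8,0,-14,0]]]'; python3 b.py; python3 -m crank '[[[0,1,2,-1,0],[0,2,4,-2,0],[0,3,6,-2,0],[0,4,8,-2,0],[0,5,9,-2,0],[0,6,10,-2,0],[0,7,11,-2,0],[0,7.8,11.5,-2,0],[0,7.8,11.5,-2,0],[0,7.8,11.5,-2,0]]]'; python3 l.py w4 660 -150 2>/dev/null
python3 - <<'E'
from b import *
for n in("scene","top"):
    im,d=bot.capture(n); P=cloud(n,d).reshape(-1,3); P=P[np.isfinite(P[:,0])]; g=tobay(P)
    W=g[(P[:,2]>58)&(P[:,2]<70)&(np.hypot(g[:,0]-54,g[:,1])<48)]; print(n,"liner",cv2.minEnclosingCircle(W.astype(np.float32)) if len(W)>5 else 0)
E
```

```text
time: 24.4
tool_pos: [661.8, -151.0, 159.4]
tcp_rot: [-3.14, 0.004, -3.112]
contact_force: [0.2, -0.6, 0.3]
grip_width: 0.3
finger_force: 0.0
t 24.4 pos [ 661.8 -151.   159.4] bay [55.8 -0.8] yaw-pi-A -0.0013 F [ 0.2  -0.57  0.29] w 0.3
time: 25.4
tool_pos: [580.0, -38.4, 176.3]
tcp_rot: [-3.141, 0.001, -3.112]
contact_force: [0.6, -0.5, 0.1]
grip_width: 0.5
finger_force: 0.0
t 25.4 pos [580.  -38.4 176.3] bay [-22.5 114.2] yaw-pi-A -0.0014 F [ 0.59 -0.47  0.14] w 0.5
liner [ 658.5 -150.9] bay [52.5 -0.6] r 35.9 386
post [-58.934623    91.38869018] 161
1 137 [-6.04326935e-03  4.52933720e+01]
-1 359 [-3.75754835e-02 -4.52675091e+01]
scene liner ((55.16069793701172, 1.3290374279022217), 39.37727737426758)
top liner 0
```

View pics/w4.png

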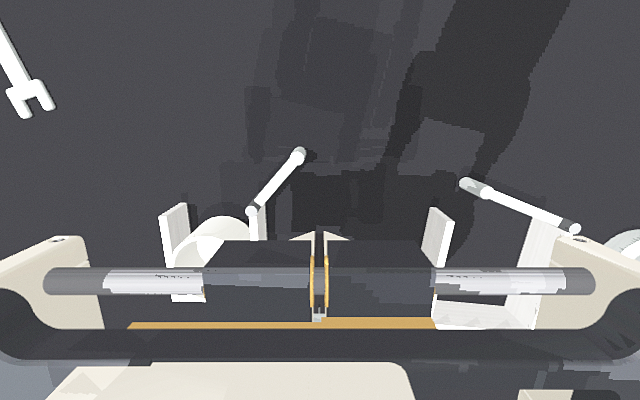

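The liner is in the bay (215,235) and the open gate's post is at (300,155), about 2.25 rad. I'll lower the fingers on its outer side and sweep it shut.

```bash
python3 -m crank '[[[0,0,0.8,4,0],[0,0,0.8,8,0],[0,0,0.8,12,0],[0,0,0.8,14.5,0],[0,0,0.8,15.1,0],[0,0.8,0.8,15.1,0],[0,1.6,0.8,15.1,0],[0,2.4,0.8,15.1,0],[0,3.2,0.6,15.1,0],[0,3.6,0.1,15.1,0]]]'; python3 b.py
```

```text
time: 26.55
tool_pos: [542.8, -38.1, 25.6]
tcp_rot: [3.141, 0.001, -3.112]
contact_force: [-2.1, 3.4, 1.2]
grip_width: 0.6
finger_force: 1.7
t 26.55 pos [542.8 -38.1  25.6] bay [-59.6 115.8] yaw-pi-A -0.001 F [-2.07  3.37  1.24] w 0.6
```

```bash
python3 -m crank '[[[0,0.4,-0.8,0,0],[0,0.8,-1.6,0,0],[0,1.1,-2.3,0,0],[0,1.4,-3.1,0,0],[0,1.6,-3.8,0,0],[0,1.8,-4.5,0,0],[0,1.9,-5.2,0,0],[0,2,-5.9,0,0],[0,2,-6.6,0,0],[0,2,-7.3,0,0]]]'; python3 b.py;  python3 -m crank '[[[0,-0.2,-0.6,0,0],[0,-0.4,-1.2,0,0],[0,-0.6,-1.8,0,0],[0,-0.9,-2.4,0,0],[0,-1.2,-3,0,0],[0,-1.6,-3.6,0,0],[0,-2,-4.2,0,0],[0,-2.4,-4.8,0,0],[0,-2.8,-5.3,0,0],[0,-3.2,-5.7,0,0]]]'; python3 b.py
```

```text
time: 27.55
tool_pos: [525.9, -112.3, 24.7]
tcp_rot: [3.142, 0.0, -3.112]
contact_force: [0.5, 1.3, 0.2]
grip_width: 0.8
finger_force: 0.7
t 27.55 pos [ 525.9 -112.3   24.7] bay [-78.8  42.1] yaw-pi-A -0.0013 F [0.52 1.34 0.22] w 0.8
time: 28.55
tool_pos: [559.8, -168.2, 24.7]
tcp_rot: [3.142, 0.0, -3.112]
contact_force: [-1.1, 1.2, -0.2]
grip_width: 0.2
finger_force: 0.4
t 28.55 pos [ 559.8 -168.2   24.7] bay [-46.7 -14.9] yaw-pi-A -0.0016 F [-1.06  1.23 -0.2 ] w 0.2
```

```bash
python3 -m crank '[[[0,-0.4,-0.2,0,0],[0,-0.8,-0.4,0,0],[0,-1.2,-0.6,0,0],[0,-1.6,-0.6,0,0],[0,-1.8,-0.6,0,0],[0,-1.9,-0.6,0,0],[0,-2,-0.6,0,0],[0,-2.1,-0.6,0,0],[0,-2.15,-0.6,0,0],[0,-2.2,-0.6,0,0]]]'; python3 b.py; python3 -m crank '[[[0,-0.03,0,0,0],[0,-0.06,0,0,0],[0,-0.09,0,0,0],[0,-0.12,0,0,0],[0,-0.15,0,0,0],[0,-0.18,0,0,0],[0,-0.2,0,0,0],[0,-0.22,0,0,0],[0,-0.24,0,0,0],[0,-0.26,0,0,0]]]'; python3 b.py
```

```text
time: 29.55
tool_pos: [581.6, -173.1, 24.7]
tcp_rot: [3.142, 0.0, -3.112]
contact_force: [-1.0, 0.1, 0.4]
grip_width: 0.5
finger_force: 0.4
t 29.55 pos [ 581.6 -173.1   24.7] bay [-25.  -20.4] yaw-pi-A -0.0014 F [-0.99  0.07  0.45] w 0.5
time: 30.55
tool_pos: [583.6, -173.0, 24.6]
tcp_rot: [3.141, -0.001, -3.112]
contact_force: [-5.1, -0.6, 2.4]
grip_width: 0.8
finger_force: 2.6
t 30.55 pos [ 583.6 -173.    24.6] bay [-23.1 -20.4] yaw-pi-A -0.0013 F [-5.13 -0.63  2.35] w 0.8
```

```bash
python3 -m crank '[[[0,-0.05,0,0,0],[0,-0.08,0,0,0],[0,-0.08,0,0,0],[0,-0.08,0,0,0],[0,-0.08,0,0,0],[0,-0.08,0,0,0],[0,-0.08,0,0,0],[0,-0.08,0,0,0],[0,-0.08,0,0,0],[0,-0.08,0,0,0]]]'; python3 b.py; python3 -m crank '[[[0,0.3,0,0,0],[0,1,0,0,0],[0,2,0,0,0],[0,3,0,0,0],[0,3.5,0,-3,0],[0,3.5,0,-7,0],[0,3.5,0,-12,0],[0,0,0,-16,0],[0,-4,2,-19,0],[0,-8,2,-21,0]]]'; python3 -m crank '[[[0,0,0,0,0],[0,0,0,0,0],[0,0,0,0,0],[0,0,0,0,0],[0,0,0,0,0],[0,0,0,0,0],[0,0,0,0,0],[0,0,0,0,0],[0,0,0,0,0],[0,0,0,0,0]]]' >/dev/null; python3 l.py w5 660 -150 2>/dev/null; python3 - <<'E'
from b import *
o=bot.get_obs(); im,d=bot.capture("wrist"); P=cloud("wrist",d,o).reshape(-1,3); P=P[np.isfinite(P[:,0])]; g=tobay(P)
m=(P[:,2]>48)&(P[:,2]<56)&(g[:,0]<2)&(g[:,0]>-40)&(abs(g[:,1]+22)<15); print("post",g[m].mean(0),m.sum())
m=(P[:,2]>38)&(P[:,2]<45)&(g[:,0]<4)&(g[:,0]>-40)&(g[:,1]>-10)&(g[:,1]<36); print("bar slope",np.polyfit(g[m][:,1],g[m][:,0],1),m.sum())
E
```

```text
time: 31.55
tool_pos: [583.7, -173.0, 24.6]
tcp_rot: [3.141, -0.003, -3.112]
contact_force: [-7.3, -1.2, 4.0]
grip_width: 0.5
finger_force: 3.8
t 31.55 pos [ 583.7 -173.    24.6] bay [-23.  -20.4] yaw-pi-A -0.0013 F [-7.33 -1.16  3.99] w 0.5
time: 32.55
tool_pos: [664.0, -149.5, 237.8]
tcp_rot: [-3.141, 0.003, -3.112]
contact_force: [2.2, -0.5, 0.3]
grip_width: 0.3
finger_force: 0.0
t 33.55 pos [ 663.5 -150.7  234.3] bay [57.5 -0.6] yaw-pi-A -0.0013 F [-0.38 -0.64 -0.13] w 0.7
liner [ 658.7 -151.8] bay [52.7 -1.6] r 35.6 736
post [nan nan] 0
1 433 [4.77478072e-03 4.41087303e+01]
-1 432 [ 2.27084338e-03 -4.72144123e+01]
post [ -6.04035258 -25.42430431] 121
bar slope [ 9.58229016e-04 -6.10110558e+00] 360
```

View pics/w5.png

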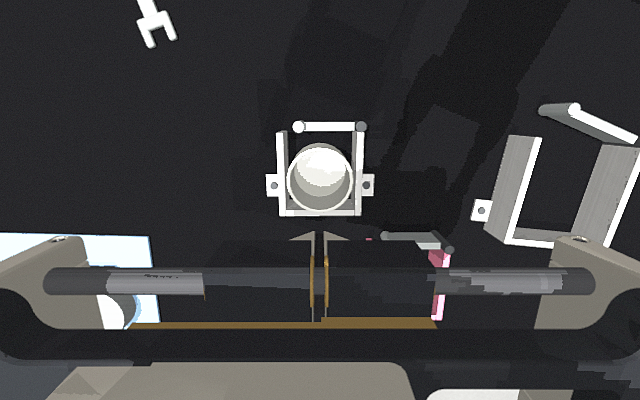

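```bash
python3 - <<'E'
from b import *
o=bot.get_obs(); im,d=bot.capture("wrist"); P=cloud("wrist",d,o).reshape(-1,3); P=P[np.isfinite(P[:,0])]; g=tobay(P)
m=(abs(P[:,2]-50)<2.5)&(g[:,0]>84)&(abs(g[:,1])<40); W=g[m]
for a,b in((-40,-25),(25,40)): s=W[(W[:,1]>a)&(W[:,1]<b),0]; print("back top",np.percentile(s,[2,50,98]),len(s))
m=(abs(P[:,2]-65)<3)&(abs(g[:,1]+1.6)<6)&(g[:,0]>60); print("liner rim far",np.percentile(g[m][:,0],[50,98]))
for s in(1,-1):
  W=g[(abs(P[:,2]-50)<3)&(abs(g[:,1]-s*46)<9)]; print("wall front x",np.percentile(W[:,0],[1,99]))
E
```

```text
back top [91.93429387 95.45800326 99.32232669] 81
back top [91.77704573 95.44871795 99.48788107] 87
liner rim far [88.00767833 90.65130106]
wall front x [-7.47005858 99.06084322]
wall front x [ 0.47981422 99.07818358]
```

The gate is shut (bar parallel to the mouth at x = -6 mm). The liner is centred and within measurement error of the back wall, and the wide bay and its gate look untouched. Handing in.

```bash
python3 -c "from plant import bot; print(bot.close_job())"
```

```text
the job is handed in; nothing more can be done
None
```

The liner is in the narrow bay against the back wall (the push stalled there at 6.4 N; the final image agrees to about 1 mm), its gate is shut, and the job is handed in at about 34 s, with nothing else disturbed that I saw.

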